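# Hang the slide rack in the notch of the soaking tank

### The job

Take the steel slide rack with the orange grip and hang it in the white soaking tank by its own hook, over the blue rail on the tank's near wall, so that the hook ends fully down in the rail's one notch, which you can find by sliding the hook gently along the rail until it drops in. Let go and leave the rack hanging there, upright and still; never press or knock it hard against the tank, and leave the other things where they are.

Things in the scene. Friction and masses are not known exactly. Their poses are not given: they have to be found in the camera images.
- rack_grip (a point): Centre of the steel slide rack's orange grip tab (rack about 200 g). Axes are the rack's: z up, -x the way its hook points. Tab 12 mm thick (x), 24 wide (y), 50 tall: 22 mm up to 28 mm down from here; right below it is the hook's flat top, reaching 22 mm to -x. Grip across the 12 mm, closing along x. A 4 mm (x) by 20 mm (y) upright strap under the tab joins hook and rack body.
- rack_hook (a point): Centre of the underside of the hook's level bridge, which rests on the rail; 10 mm to -x of and 34 mm below the grip centre, same axes. The bridge is 20 mm wide (y). The hook's opening is 16 mm (x) between the strap on +x and the lip on -x; the lip hangs 18 mm below the bridge's underside.
- rack_foot (a point): Centre of the rack's underside, same axes, 94 mm below the bridge's underside and 30 mm to +x of it. The rack's body with its glass slides is 44 mm (x) by 84 mm (y) by 34 mm tall. It stands upright on the worktop at the start.
- tank: Fixed white open tank, 130 mm (x) by 196 mm (y), origin at the centre of its underside; z up, its -x wall is near the robot and carries the rail. Inside 114 mm (x) by 184 mm (y), floor 6 mm above the origin, other walls 115 mm high. To hang, the rack's axes lie along the tank's: lip outside the near wall, rack inside. Rail and tank bear at most 25 N from the rack.
- rail_mid (a point): Fixed point of the tank on the blue rail's top line: tank x -60, y 0, z 115 mm, tank's axes. Rail and wall under it are 10 mm thick (x). The level rail runs along y, bare from -45 to +45 mm between grey caps 7 mm higher. Its one square-edged notch, 24 mm wide, 10 mm deep, has its middle anywhere from y -25 to +25 mm: it differs each time, is not reported, and is found by feel or sight.
- beaker: Glass beaker, 72 mm wide, 95 mm tall, loose bystander; origin under its centre.
- dropper: Brown dropper bottle, 36 mm wide, 98 mm tall, loose bystander; origin under its centre.
- dish: Petri dish, 65 mm wide, 16 mm tall, loose bystander; origin under its centre.
- marker: Black and white marker pen, 122 mm long, 13 mm thick, lying, loose bystander; origin under its middle.

How it is judged:
At the end, for the whole second after the job is handed in: The rack hangs by its hook in the notch of the tank's blue rail: the underside of the bridge within 4 mm of the notch floor (left on the rail's top it is 10 mm above it), the hook straddling the rail with the rack inside the tank, upright within 10 degrees, at rest and released (z of rack_hook in the frame of tank between 0.101 and 0.109 m and x of rack_hook in the frame of tank between -0.068 and -0.052 m and x of rack_grip in the frame of tank above -0.06 m and y of rack_hook in the frame of tank between -0.035 and 0.035 m and angle between rack_hook's own z axis and vertical below 0.17 rad and linear speed of rack below 0.02 m/s); the robot touches nothing.
It fails at once if The rack is pressed or knocked against the tank or its rail with more than 25 N (contact force between rack and tank above 25 N).
It fails at once if A bystander (beaker, dropper bottle, dish, marker) is moved by more than 3 cm (distance of any of beaker, dropper, dish, marker from where it was at the start of the episode above 0.03 m).
It also fails if it takes over 64 s, if anything falls off the work surface, if the arm or the gripper's body presses on something with over 40 N, if the wrist force passes 120 N, or if a joint passes its speed limit or range.

### The arm

A 6-joint arm with a two-finger parallel gripper is mounted at the origin on a cart in front of the work surface, level with it; the furniture and walls round the work are solid. World frame = base frame: x ahead of the robot, y to its left, z up, the work surface at z = 0. Lengths are in m, angles in rad, forces in N, time in s.
With the tool pointing down it reaches from about 0.375 to 0.925 m from the base axis. Payload 5.7 kg.
Tool frame: the origin (TCP) lies at the very end of the fingers, on their centre line; the grasp point (between the pads) lies 19 mm behind it; z points along the fingers, y is the direction in which the jaws open and shut (so a half turn about z gives the same grasp; the last joint's range is limited). The gripper opens to 88 mm and grips with 3 to 60 N. Pads are 20 mm wide; open, the fingers measure 115 mm over their backs; the gripper's body (75 mm by 178 mm) begins 61 mm behind the grasp point.
Start: joints at [-1.355, 0.359, 1.51, -0, 1.272, -0.115], TCP at [0.195, -0.567, 0.223] pointing down, gripper open.
Joint ranges: [-2.97, 2.97], [-1.01, 2.36], [0.21, 2.38], [-0.96, 4.11], [0.2, 2.71], [-2.98, 2.98]. Speed limits (rad/s): [2.39, 2.39, 3.14, 3.14, 3.14, 3.14].

### API

Orientations are given as a unit quaternion [x, y, z, w].
In Python, from cell import arm gives the robot as it stands. The module is installed in compiled form; this text tells all that it offers.
- The arm moves only by the shell command python3 -m pendant 'ROWS' [FORCE]. ROWS is text: rows parted by semicolons, each of 7 numbers parted by spaces: the opening, from -1 (shut) to 1 (fully open), then the shift along the tool's x, y, z in cm, then the turn, a rotation vector about the tool's x, y, z in rad. A call has 1 to 5 rows; each row shifts and turns the pose as measured when the row begins, along the tool's axes as they then stand; what a row does not reach is not made up. A row lasts 1/10 s, in which the tool goes at most 50 mm and 8.59 degrees, less where a joint would pass 70% of its speed; a pose out of reach is approached as far as the arm can. A call is refused whole if a number of a shift passes 5 or a number of a turn 0.15, either way. A call with a gripper value outside its range is refused whole. The fingers move at their own pace and stop on an object; FORCE is the grip in N (left out, the last holds). Time passes only in rows, so rows that do not move let the fingers close. It gives the time, the measured TCP pose, the force and the opening at its end, in the units of the state.
- arm.get_obs(): the state, without advancing time (a new reading comes with each control period).
- arm.read_camera(name): name is "scene" or "top"; returns a dict with "image" (420x560x3 uint8, red, green, blue), "range_z" (420x560 float32, m along the optical axis (not along the pixel's ray), 0 where there is no reading), "fov_y" (degrees; the focal length in pixels is half the picture's height over the tangent of half this angle, whatever the lens; pixels are square), "cx", "cy" (the principal point, pixels), "R" (3x3) and "t" (3): a world point X has camera coordinates R X + t. Camera axes: x right, y down, z forward; pixel columns grow to the right and rows downward; lengths in m; the calibration is good to about 2 mm. A picture is of the moment at which its call begins.
- arm.hand_in(): hands the job in, once; it reports no verdict.
Trained networks look in the newest picture that a camera, given by its name, has taken for a name from the list of things; names that differ only in an ending like _2 or _b are one class to them, and where a whole thing is asked for, a point or a joint stands for the part that bears it (a point fixed in the world has none). Each returns a list of dicts, best first, with "score" (0 to 1); they miss things now and then, are a little off and sometimes report something else, mostly with a low value. They report only what shows in the picture. A call takes as long as a camera call.
- arm.spot_in(camera, thing): "pixel" ([column, row] in pixels, amid what is visible of it).
- arm.mark_of(camera, thing): "pixel" ([column, row] in pixels: a listed point, or the origin of a listed thing).
The state is a dict: "clock": time; "qpos": joint angles; "joint_vel": joint speeds; "joint_torque": joint torques, N m; "tool_pos": TCP position; "tcp_rot": TCP orientation; "ft_force": force on the tool from outside, world axes, zero at the start; "ft_torque": the same for the moment, N m; "grip_width": finger opening in m.
Only numpy, scipy, OpenCV 4.12 (cv2) and the standard library are available. Lean on these libraries where they do the work, as an engineer would, in place of code of your own. Each camera call takes 0.05 s, during which the arm holds its last target. There are 200 camera calls.

## Working session

There is one attempt and no reset: what is moved stays moved. The work goes in short steps, Python scripts to look and compute and a shell command to move; the robot and the scene stay as the last step left them, time stands still between calls to the robot, and variables do not carry over. Pictures are saved under pics/ and viewed, about 8 in all and at most 12, crops included, and the job is handed in when it is done.

```bash
mkdir -p pics; cat > h.py <<'E'
import numpy as np, cv2
from cell import arm
from scipy.spatial.transform import Rotation as Ro
def cam(n,f=None):
    c=arm.read_camera(n)
    if f: cv2.imwrite('pics/'+f,c['image'][:,:,::-1])
    c['f']=c['image'].shape[0]/2/np.tan(np.radians(c['fov_y'])/2); return c
def w(c,p,z=None,d=None):
    r=np.array([(p[0]-c['cx'])/c['f'],(p[1]-c['cy'])/c['f'],1.]); R=np.array(c['R']);t=np.array(c['t'])
    o=-R.T@t; v=R.T@r
    if z is not None: return o+v*(z-o[2])/v[2]
    if d is None:
        u,k=int(round(p[0])),int(round(p[1])); a=c['range_z'][k-1:k+2,u-1:u+2]; d=np.median(a[a>0]) if (a>0).any() else np.nan
    return o+v*d
def cloud(c):
    v,u=np.mgrid[0:c['image'].shape[0],0:c['image'].shape[1]]; d=c['range_z']
    P=np.stack([(u-c['cx'])/c['f']*d,(v-c['cy'])/c['f']*d,d],-1)
    X=(P-np.array(c['t']))@np.array(c['R']); X[d<=0]=np.nan; return X
E
python3 - <<'E'
from h import *
np.set_printoptions(precision=4,suppress=True)
for n in ['scene','top']:
    c=cam(n,n+'0.png'); print(n,c['fov_y'],-np.array(c['R']).T@c['t'])
    for th in ['rack_grip','rack_hook','rack_foot','tank','rail_mid','beaker','dropper','dish','marker']:
        for m in arm.mark_of(n,th)[:2]: print(th,np.round(m['pixel'],1),round(m['score'],2),w(c,m['pixel']))
s=arm.get_obs(); print(s['tool_pos'],s['tcp_rot'],Ro.from_quat(s['tcp_rot']).as_matrix(),s['clock'],s['grip_width'])
E
```

```text
scene 44.32003726678796 [-0.4319  0.3089  1.0674]
rack_grip [122.6 255.8] 0.62 [0.493  0.3155 0.1389]
rack_hook [125.8 265.5] 0.68 [0.491  0.3141 0.1052]
rack_hook [148.3 222. ] 0.59 [0.7105 0.2235 0.0279]
rack_foot [133.1 287.3] 0.65 [0.4939 0.3106 0.0163]
rack_foot [346.1 200.8] 0.4 [ 0.1578 -0.0793  0.4637]
tank [337.8 219. ] 0.59 [ 0.1544 -0.0648  0.4271]
rail_mid [347.8 199.2] 0.81 [ 0.158  -0.0825  0.4663]
beaker [117.2 241.7] 0.94 [0.6636 0.3209 0.0272]
beaker [404.4 202.1] 0.68 [ 0.5397 -0.5475 -0.0017]
dropper [148.5 224.5] 0.8 [0.7083 0.2246 0.0202]
marker [405. 200.] 0.55 [ 0.5389 -0.5472  0.0079]
top 54.83865359299331 [ 0.3639 -0.0947  1.2798]
rack_grip [130.1 234.1] 0.88 [0.5015 0.3125 0.1485]
rack_hook [135.1 238.5] 0.62 [0.4932 0.3097 0.1139]
rack_foot [146.3 232.2] 0.69 [0.5235 0.3082 0.0228]
tank [342.1 228.9] 0.96 [ 0.5467 -0.3058  0.0042]
tank [413.8 229.4] 0.7 [ 0.5501 -0.5387 -0.0042]
rail_mid [348.4 242.7] 0.91 [ 0.4914 -0.3063  0.1091]
rail_mid [241.9 269.3] 0.52 [0.4137 0.0083 0.0166]
beaker [148.5 181.6] 0.56 [0.6733 0.2973 0.0707]
dropper [174.6 171. ] 0.65 [0.7153 0.2262 0.0464]
dish [245.3 266.7] 0.83 [ 0.4218 -0.002   0.0173]
marker [418.2 232.9] 0.63 [ 0.5384 -0.5511 -0.0004]
[ 0.1949 -0.5674  0.2226] [ 0.9864  0.1646  0.     -0.    ] [[ 0.9458  0.3248  0.    ]
 [ 0.3248 -0.9458  0.0001]
 [ 0.     -0.0001 -1.    ]] 1.0 0.08777368931049474
```

View pics/scene0.png

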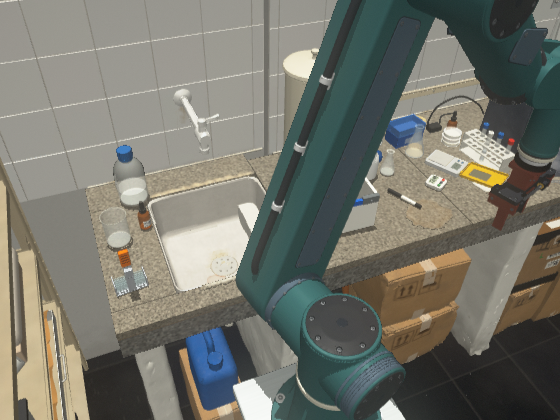

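View pics/top0.png

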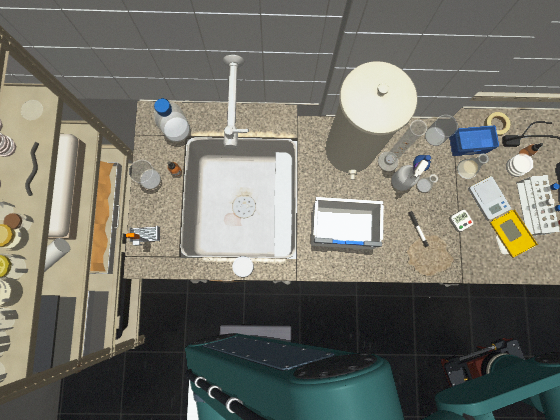

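The scene view shows the rack at about (128,275), with the arm hiding the tank. The top view shows the rack at (145,234) with its tab on the left, the tank at (348,222), its blue rail at (348,242), and the dish at (243,267). I'll measure both closely.

```bash
python3 - <<'E'
from h import *
np.set_printoptions(precision=4,suppress=True,linewidth=150)
c=cam('top'); X=cloud(c); I=c['image'].astype(int)
a=cv2.resize(c['image'][215:255,110:175],(780,480)); b=cv2.resize(c['image'][190:260,305:395],(780,606-8))
cv2.imwrite('pics/rack1.png',a[:,:,::-1]); cv2.imwrite('pics/tank1.png',b[:,:,::-1])
def sub(r0,r1,c0,c1): 
    m=np.zeros(I.shape[:2],bool); m[r0:r1,c0:c1]=1; return m
org=(I[...,0]>150)&(I[...,1]<140)&(I[...,2]<80)&sub(215,255,110,175)
P=X[org]; print('orange',org.sum(),np.nanmedian(P,0),np.nanmax(P[:,2])); T=P[P[:,2]>.15]; 
v,u=np.where(org); print('px',u.mean(),v.mean())
top=T; print(len(T),np.nanmin(T,0),np.nanmax(T,0),np.nanmean(T,0))
m=sub(215,255,110,175)&(X[...,2]>.02)&(X[...,2]<.06)&(X[...,0]<.6); P=X[m][:,:2]
print('body',m.sum(),cv2.minAreaRect((P*1000).astype(np.float32)))
m=sub(190,260,305,395)&(X[...,2]>.09)&(X[...,2]<.14); P=X[m][:,:2]; print('tank',m.sum(),cv2.minAreaRect((P*1000).astype(np.float32)))
bl=(I[...,2]>I[...,0]+50)&sub(190,260,305,395)
P=X[bl]; P=P[P[:,2]>.09]; print('rail',len(P)); 
print(P[np.argsort(P[:,1])])
E
```

```text
orange 17 [0.4983 0.3146 0.1495] 0.15273721172677904
px 129.35294117647058 234.64705882352942
8 [0.4956 0.3036 0.1501] [0.5043 0.3223 0.1527] [0.5    0.3148 0.1513]
body 140 ((518.7048950195312, 314.1055603027344), (43.15920639038086, 82.74259185791016), 3.6169185638427734)
tank 967 ((554.2994995117188, -306.7491455078125), (205.29904174804688, 137.2329559326172), 87.38138580322266)
rail 110
[[ 0.4969 -0.3488  0.1106]
 [ 0.4936 -0.348   0.1139]
 [ 0.4875 -0.3473  0.1165]
 [ 0.4901 -0.3469  0.1187]
 [ 0.4882 -0.346   0.109 ]
 [ 0.4938 -0.3456  0.1115]
 [ 0.4965 -0.3453  0.1129]
 [ 0.4907 -0.3453  0.1128]
 [ 0.4937 -0.3426  0.1118]
 [ 0.4876 -0.342   0.1142]
 [ 0.4962 -0.3419  0.1153]
 [ 0.4902 -0.3413  0.1175]
 [ 0.4906 -0.3394  0.1127]
 [ 0.4964 -0.3393  0.1137]
 [ 0.4935 -0.3393  0.1136]
 [ 0.4876 -0.3392  0.1136]
 [ 0.4878 -0.3366  0.1121]
 [ 0.4934 -0.3363  0.1138]
 [ 0.4905 -0.3363  0.114 ]
 [ 0.4959 -0.3357  0.1174]
 [ 0.4938 -0.3343  0.1098]
 [ 0.4967 -0.3342  0.1101]
 [ 0.4878 -0.3338  0.1115]
 [ 0.4904 -0.3334  0.1139]
 [ 0.4966 -0.3313  0.1104]
 [ 0.4933 -0.3306  0.1134]
 [ 
[... 1565 characters left out ...]
 0.4995 -0.2828  0.1034]
 [ 0.4936 -0.2827  0.1035]
 [ 0.4995 -0.2799  0.1032]
 [ 0.4935 -0.2797  0.104 ]
 [ 0.4964 -0.2796  0.1048]
 [ 0.4901 -0.2789  0.1087]
 [ 0.4968 -0.2773  0.1011]
 [ 0.4909 -0.2773  0.1007]
 [ 0.4936 -0.2769  0.1031]
 [ 0.4992 -0.2767  0.1052]
 [ 0.4902 -0.2734  0.1068]
 [ 0.4986 -0.273   0.1102]
 [ 0.4926 -0.2726  0.1121]
 [ 0.4952 -0.2723  0.1141]
 [ 0.4952 -0.2694  0.1142]
 [ 0.498  -0.2693  0.1149]
 [ 0.4919 -0.2689  0.1178]
 [ 0.4953 -0.2668  0.1124]
 [ 0.4923 -0.2666  0.1134]
 [ 0.4977 -0.2661  0.1171]
 [ 0.4954 -0.264   0.1112]
 [ 0.4924 -0.2639  0.1121]
 [ 0.4978 -0.2634  0.1159]
 [ 0.4953 -0.261   0.112 ]
 [ 0.4979 -0.2606  0.1151]
 [ 0.4918 -0.2603  0.117 ]]
```

View pics/rack1.png

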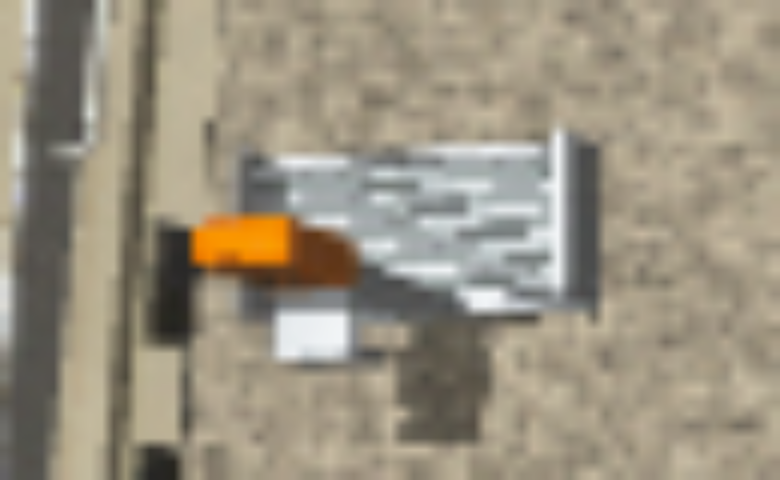

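View pics/tank1.png

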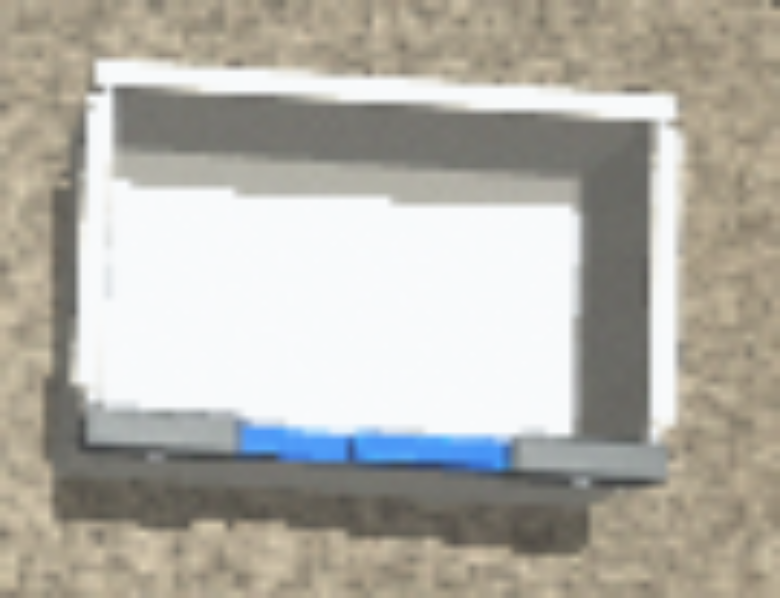

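The crops settle the orientation. The hook (the silver square) points to world −x with the rack at about +3.6° yaw, and the tank is at about −2.6° yaw. The blue rail drops about 10 mm between y ≈ −0.298 and −0.273, so the notch centre is near y −0.286, or tank y +0.018. Next I'll check for obstacles along the corridor and next to the rack.

```bash
python3 - <<'E'
from h import *
np.set_printoptions(precision=3,suppress=True,linewidth=160)
X=np.concatenate([cloud(cam(n)).reshape(-1,3) for n in ['top']]); X=X[~np.isnan(X[:,0])]
def mx(x0,x1,y0,y1):
    q=X[(X[:,0]>x0)&(X[:,0]<x1)&(X[:,1]>y0)&(X[:,1]<y1)]; return q[:,2].max() if len(q) else np.nan
print('rows x .35.. .75 step .05, cols y')
ys=np.arange(-.7,.55,.05); print('y',ys)
for x in np.arange(.3,.85,.05): print('%.2f'%x,np.array([mx(x,x+.05,y,y+.05) for y in ys]))
for y in np.arange(.32,.45,.01): print('%.2f'%y, mx(.38,.62,y,y+.01))
E
python3 -m pendant '1 0 0 -5 0 0 -0.145;1 0 0 -3 0 0 -0.145;1 0 0 0 0 0 -0.145;1 0 0 0 0 0 -0.145;1 0 0 0 0 0 -0.145'
python3 -m pendant '1 0 0 0 0 0 -0.145;1 0 0 0 0 0 -0.145;1 0 0 0 0 0 -0.145;1 0 0 0 0 0 -0.145;1 0 0 0 0 0 0'
```

```text
rows x .35.. .75 step .05, cols y
y [-0.7  -0.65 -0.6  -0.55 -0.5  -0.45 -0.4  -0.35 -0.3  -0.25 -0.2  -0.15 -0.1  -0.05  0.    0.05  0.1   0.15  0.2   0.25  0.3   0.35  0.4   0.45  0.5 ]
0.30 [-0.889 -0.886 -0.888 -0.885 -0.887 -0.887 -0.892 -0.885 -0.883 -0.888 -0.886 -0.883 -0.88  -0.889 -0.887 -0.883 -0.888 -0.89  -0.885 -0.888 -0.882 -0.89
 -0.885 -0.89  -0.886]
0.35 [ 0.003  0.004  0.002  0.003  0.003  0.004  0.003  0.003  0.004  0.002  0.005  0.004  0.003  0.017  0.02   0.002  0.005  0.004  0.003  0.004  0.002  0.004
 -0.885 -0.886 -0.887]
0.40 [0.005 0.006 0.007 0.007 0.004 0.004 0.003 0.007 0.004 0.004 0.004 0.007 0.009 0.021 0.022 0.006 0.006 0.005 0.004 0.005 0.006 0.003   nan   nan   nan]
0.45 [ 0.003  0.006  0.014  0.007  0.003  0.004  0.127  0.123  0.125  0.127  0.004  0.004  0.003  0.018  0.021  0.004  0.004 -0.001  0.006  0.006  0.155  0.032
    nan    nan    nan]
0.50 [ 0.014  0.004  0.016  0.012  0.005  0.119  0.117  0.013  0.122  0.122  0.005 -0.062 -0.104 -0.168 -0.168 -0.168 -0.169 -0.034  0.004  0.036  0.151  0.036
    nan    nan    nan]
0.55 [ 0.02   0.004  0.0
[... 958 characters left out ...]
2  0.382  0.007  0.     0.001  0.002  0.274 -0.004 -0.     0.108  0.184  0.143  0.005  0.004
    nan    nan    nan]
0.32 0.15043185863304936
0.33 0.03447823608398259
0.34 0.03095217297623493
0.35 0.03599421056777096
0.36 0.0055307809966387185
0.37 0.004178145322719548
0.38 -0.008711522751675131
0.39 -0.8958644978947036
0.40 -0.8898792588267989
0.41 -0.9007899298346087
0.42 -0.8960227245718582
0.43 -0.8934977568524402
0.44 -0.8930026931275319
clock: 1.6
tool_pos: [0.1948, -0.567, 0.3055]
tcp_rot: [0.858, 0.513, 0.0, -0.001]
ft_force: [0.8, -0.3, 0.7]
grip_width: 0.088
clock: 2.1
tool_pos: [0.1948, -0.5671, 0.3061]
tcp_rot: [0.667, 0.745, 0.0, -0.0]
ft_force: [1.1, -0.1, 0.6]
grip_width: 0.088
```

```bash

python3 -m pendant '1 0 5 0 0 0 0.047;1 0 5 0 0 0 0;1 0 5 0 0 0 0;1 0 5 0 0 0 0;1 0 5 0 0 0 0' >/dev/null
python3 -m pendant '1 0 5 0 0 0 0;1 5 0 0 0 0 0;1 5 0 0 0 0 0;1 5 0 0 0 0 0;1 5 0 0 0 0 0'
```

```text
clock: 3.1
tool_pos: [0.4983, -0.3557, 0.2956]
tcp_rot: [0.705, 0.709, -0.001, -0.003]
ft_force: [0.1, 0.3, 0.2]
grip_width: 0.0878
```

```bash

python3 -m pendant '1 5 0 0 0 0 0;1 5 0 0 0 0 0;1 5 0 0 0 0 0;1 5 0 0 0 0 0;1 5 0 0 0 0 0' >/dev/null
python3 -m pendant '1 5 0 0 0 0 0;1 5 0 0 0 0 0;1 5 0 0 0 0 0;1 5 0 0 0 0 0;1 5 0 0 0 0 0'
```

```text
clock: 4.1
tool_pos: [0.5035, 0.1444, 0.2981]
tcp_rot: [0.722, 0.691, 0.001, -0.001]
ft_force: [1.3, -0.6, -0.7]
grip_width: 0.0876
```

```bash

python3 -m pendant '1 5 0 0 0 0 -0.1;1 5 0 0 0 0 0;1 5 0 0 0 0 0;1 1.5 0 0 0 0 0;1 0 0 0 0 0 0'
cat > st.py <<'E'
from h import *
import sys
s=arm.get_obs(); R=Ro.from_quat(s['tcp_rot']).as_matrix()
tgt=np.array([float(v) for v in sys.argv[1:4]]); yaw=float(sys.argv[4])
print('pos',np.round(s['tool_pos'],4),'yawY',np.degrees(np.arctan2(R[1,1],R[0,1])).round(2),'zaxis',R[:,2].round(4),'F',np.round(s['ft_force'],2),'grip',round(s['grip_width'],4),'t',s['clock'])
print('tool shift cm',(R.T@(tgt-s['tool_pos'])*100).round(2))
G=Ro.from_euler('z',yaw,degrees=True).as_matrix()@np.array([[0,1,0],[1,0,0],[0,0,-1.]])
print('tool turn',Ro.from_matrix(R.T@G).as_rotvec().round(4))
E
python3 st.py .4995 .314 .30 3.6
```

```text
clock: 4.6
tool_pos: [0.4982, 0.3161, 0.2989]
tcp_rot: [0.691, 0.723, 0.003, -0.001]
ft_force: [-0.4, -0.7, 0.2]
grip_width: 0.0876
pos [0.4982 0.3161 0.2989] yawY 2.6 zaxis [ 0.0021  0.0057 -1.    ] F [-0.35 -0.67  0.23] grip 0.0876 t 4.6
tool shift cm [-0.22  0.12 -0.11]
tool turn [ 0.0024 -0.0056 -0.0174]
```

```bash

python3 -m pendant '1 -0.2 0.1 5 0.002 -0.006 -0.017;1 0 0 5 0 0 0;1 0 0 4 0 0 0;1 0 0 0 0 0 0' >/dev/null
python3 st.py .4995 .314 .113 3.6
python3 - <<'E'
from h import *
c=cam('scene'); cv2.imwrite('pics/g1.png',cv2.resize(c['image'][190:310,70:230],(800,600))[:,:,::-1])
E
```

```text
pos [0.5026 0.3127 0.1585] yawY 3.0 zaxis [ 7.6e-03  9.0e-04 -1.0e+00] F [-0.42 -1.51 -0.24] grip 0.0878 t 5.0
tool shift cm [ 0.14 -0.34  4.54]
tool turn [ 0.0076 -0.0004 -0.0105]
```

View pics/g1.png

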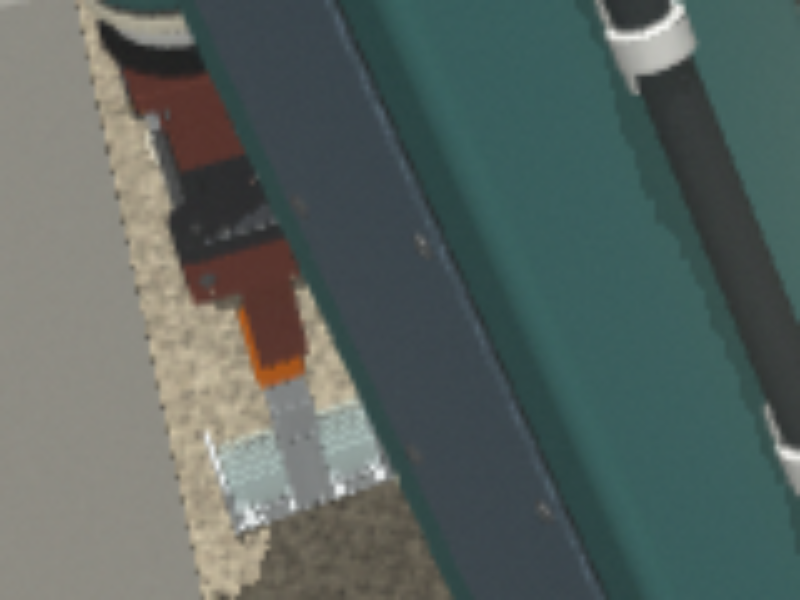

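The fingers straddle the orange tab (crop pixel ~(275,345)), and the view is aligned with it. I'll finish the descent and close.

```bash

python3 -m pendant '1 0.1 -0.3 2.5 0.007 0 -0.01;1 0 0 2 0 0 0;1 0 0 0 0 0 0' >/dev/null
python3 st.py .4995 .314 .113 3.6
python3 -m pendant '-0.4 0 0 0 0 0 0;-0.4 0 0 0 0 0 0;-0.4 0 0 0 0 0 0;-0.4 0 0 0 0 0 0;-0.4 0 0 0 0 0 0' 20 >/dev/null
python3 st.py .4995 .314 .113 3.6
```

```text
pos [0.5075 0.3145 0.1231] yawY 3.24 zaxis [ 0.0142  0.0064 -0.9999] F [ 0.63 -1.14  0.62] grip 0.0879 t 5.35
tool shift cm [-0.01 -0.81  0.99]
tool turn [ 0.0146 -0.0055 -0.0063]
pos [0.5129 0.3158 0.132 ] yawY 3.07 zaxis [ 0.0259  0.0116 -0.9996] F [-0.4  -0.21  0.93] grip 0.0513 t 5.85
tool shift cm [-0.12 -1.39  1.86]
tool turn [ 0.0265 -0.01   -0.0091]
```

```bash

python3 -m pendant '-0.4 -0.1 -0.8 1.2 0.015 -0.006 -0.004;-0.4 0 -0.8 1.0 0.014 -0.005 -0.003' 20 >/dev/null
python3 st.py .4995 .314 .113 3.6
python3 -m pendant '-0.4 0 -0.1 0.18 0.002 -0.001 0;-0.4 0 -0.1 0.18 0.002 -0.001 0'  >/dev/null
python3 st.py .4995 .314 .113 3.6; python3 -c "
from cell import arm;s=arm.get_obs();print(s['qpos'],s['joint_vel'])"
```

```text
pos [0.4981 0.3145 0.1103] yawY 3.48 zaxis [-3.e-04 -1.e-04 -1.e+00] F [-0.53 -0.03  0.03] grip 0.0356 t 6.05
tool shift cm [-0.06  0.13 -0.27]
tool turn [-0.0003  0.0001 -0.002 ]
pos [0.4932 0.3137 0.1038] yawY 3.53 zaxis [-0.0099 -0.005  -0.9999] F [0.11 0.05 0.32] grip 0.0263 t 6.25
tool shift cm [-0.01  0.62 -0.93]
tool turn [-0.0102  0.0043 -0.0013]
[ 4.48490636e-01  4.71273233e-01  1.66118997e+00 -1.97042088e-04
  1.02024226e+00  3.87015918e-01] [ 0.01213456  0.0360899   0.03408224  0.00031976 -0.01650636  0.00776154]
```

```bash

for i in 1; do python3 -m pendant '-0.4 0 0.4 -0.6 -0.006 0.003 0' >/dev/null
python3 st.py .4995 .314 .113 3.6; done
python3 -m pendant '-0.4 0 0 0 0 0 0' >/dev/null
python3 st.py .4995 .314 .113 3.6
python3 -m pendant '-0.4 0 0 0 0 0 0' >/dev/null
python3 st.py .4995 .314 .113 3.6
```

```text
pos [0.4957 0.3135 0.1083] yawY 3.55 zaxis [-0.0074 -0.0031 -1.    ] F [-0.38 -0.28  0.28] grip 0.0262 t 6.35
tool shift cm [ 0.02  0.38 -0.47]
tool turn [-0.0076  0.0027 -0.0008]
pos [0.4969 0.3139 0.1091] yawY 3.55 zaxis [-0.0055 -0.0023 -1.    ] F [ 0.91  0.06 -0.12] grip 0.0267 t 6.45
tool shift cm [-0.01  0.26 -0.39]
tool turn [-0.0056  0.002  -0.0008]
pos [0.4971 0.3139 0.1094] yawY 3.55 zaxis [-0.0051 -0.0021 -1.    ] F [-0.    0.08 -0.9 ] grip 0.0263 t 6.55
tool shift cm [-0.01  0.24 -0.36]
tool turn [-0.0053  0.0018 -0.0009]
```

```bash

python3 -m pendant '-0.4 0 0.2 -0.3 -0.005 0.002 0;-0.4 0 0 0 0 0 0' >/dev/null
python3 st.py .4995 .314 .113 3.6
python3 -m pendant '-1 0 0 0 0 0 0;-1 0 0 0 0 0 0;-1 0 0 0 0 0 0' 25 >/dev/null
python3 st.py .4995 .314 .113 3.6
```

```text
pos [0.5    0.3143 0.1132] yawY 3.54 zaxis [ 0.0015  0.001  -1.    ] F [-0.24 -0.27  0.34] grip 0.0257 t 6.75
tool shift cm [-0.02 -0.05  0.02]
tool turn [ 0.0015 -0.0009 -0.0011]
pos [0.5    0.3142 0.1135] yawY 3.53 zaxis [ 0.0018  0.0012 -1.    ] F [ 0.57 -0.98 -2.32] grip 0.0121 t 7.05
tool shift cm [-0.02 -0.05  0.05]
tool turn [ 0.0018 -0.0011 -0.0013]
```

```bash

python3 -m pendant '-1 0 0 -2 0 0 0;-1 0 0 -3.5 0 0 0;-1 0 0 -4 0 0 0;-1 0 0 -4 0 0 0;-1 0 0 -3 0 0 0' >/dev/null
python3 -m pendant '-1 0 0 -1 0 0 0;-1 0 0 0 0 0 0' >/dev/null
python3 st.py .505 -.286 .29 -2.6
python3 -m pendant '-1 -2.5 0 0 0 0 0;-1 -4 0 0 0 0 0.03;-1 -4 0 0 0 0 0.03;-1 -4 0 0 0 0 0.03;-1 -4 0 0 0 0 0' >/dev/null
python3 st.py .505 -.286 .29 -2.6
```

```text
pos [0.4961 0.3123 0.2894] yawY 3.52 zaxis [-0.0096 -0.0042 -0.9999] F [ 0.35  0.52 -2.9 ] grip 0.0117 t 7.75
tool shift cm [-59.77  -2.78   0.18]
tool turn [-0.0096  0.0041  0.1069]
pos [0.4957 0.1258 0.279 ] yawY -1.37 zaxis [-0.0233 -0.0054 -0.9997] F [ 0.42 -0.1  -3.03] grip 0.0115 t 8.25
tool shift cm [-41.15   1.89  -0.91]
tool turn [-0.0231  0.0062  0.0216]
```

```bash

python3 -m pendant '-1 -4 0.2 -1 -0.023 0.006 0.01;-1 -4 0.2 -0.3 0 0 0;-1 -4 0.2 -0.3 0 0 0;-1 -4 0.2 0 0 0 0;-1 -4 0.2 0 0 0 0' >/dev/null
python3 st.py .505 -.286 .29 -2.6
python3 -m pendant '-1 -4 0.2 0 0 0 0;-1 -4 0.2 0 0 0 0;-1 -4 0 0 0 0 0;-1 -2.5 0 0 0 0 0;-1 -1 0 0 0 0 0' >/dev/null
python3 st.py .505 -.286 .29 -2.6
```

```text
pos [ 0.4913 -0.0816  0.2832] yawY -1.92 zaxis [-0.0187  0.002  -0.9998] F [ 1.49 -0.25 -2.75] grip 0.0115 t 8.75
tool shift cm [-20.38   2.04  -0.74]
tool turn [-0.0187 -0.0013  0.0119]
pos [ 0.4831 -0.2442  0.27  ] yawY -2.16 zaxis [-0.0349  0.0098 -0.9993] F [ 0.13  0.54 -2.24] grip 0.012 t 9.25
tool shift cm [-4.08  2.27 -2.11]
tool turn [-0.0353 -0.0083  0.0076]
```

```bash

python3 -m pendant '-1 -2 1.5 -1 -0.025 -0.006 0.007;-1 -1 0.5 0 -0.008 0 0;-1 0 0 0 0 0 0;-1 0 0 0 0 0 0' >/dev/null
python3 st.py .505 -.286 .24 -2.6
python3 -m pendant '-1 0 0 0 0 0 0' >/dev/null
python3 st.py .505 -.286 .24 -2.6
```

```text
pos [ 0.4992 -0.2727  0.2724] yawY -2.64 zaxis [-0.0115  0.0111 -0.9999] F [-0.27  1.2  -2.32] grip 0.0122 t 9.65
tool shift cm [-1.33  0.68  3.22]
tool turn [-0.012  -0.0106 -0.0008]
pos [ 0.4986 -0.2713  0.2717] yawY -2.59 zaxis [-0.0131  0.0125 -0.9998] F [-0.44 -0.22 -2.31] grip 0.0119 t 9.75
tool shift cm [-1.48  0.75  3.14]
tool turn [-0.0136 -0.0119  0.0001]
```

```bash

python3 -m pendant '-1 -1.2 0.6 0 -0.013 -0.012 0;-1 0 0 0 0 0 0;-1 0 0 0 0 0 0' >/dev/null
python3 st.py .505 -.286 .24 -2.6
python3 - <<'E'
from h import *
np.set_printoptions(precision=4,suppress=True)
for n in ['top','scene']:
    c=cam(n,n+'2.png')
    for th in ['rack_grip','rack_hook','rack_foot','rail_mid']:
        for m in arm.mark_of(n,th)[:1]: print(n,th,np.round(m['pixel'],1),round(m['score'],2),w(c,m['pixel']))
    if n=='top': cv2.imwrite('pics/top2c.png',cv2.resize(c['image'][170:290,290:450],(800,600),interpolation=cv2.INTER_CUBIC)[:,:,::-1])
E
```

```text
pos [ 0.5041 -0.2821  0.2712] yawY -2.45 zaxis [-6.e-04 -2.e-04 -1.e+00] F [ 0.57  0.5  -2.38] grip 0.0123 t 10.05
tool shift cm [-0.38  0.11  3.12]
tool turn [-0.0005  0.0002  0.0026]
top rack_grip [349.5 232.8] 0.37 [ 0.4764 -0.2493  0.4388]
top rack_hook [346.8 234.5] 0.39 [ 0.4811 -0.2551  0.374 ]
top rack_foot [343.4 226.5] 0.52 [ 0.5271 -0.2791  0.1871]
top rail_mid [347.3 242.6] 0.58 [ 0.4635 -0.2571  0.3673]
scene rack_grip [345.7 153.5] 0.56 [ 0.4898 -0.2765  0.2914]
scene rack_hook [340.6 163.7] 0.8 [ 0.504  -0.2739  0.2496]
scene rack_foot [338.6 189.1] 0.62 [ 0.5013 -0.2759  0.164 ]
scene rail_mid [346.3 199.6] 0.68 [ 0.6079 -0.3756  0.0079]
```

View pics/top2c.png

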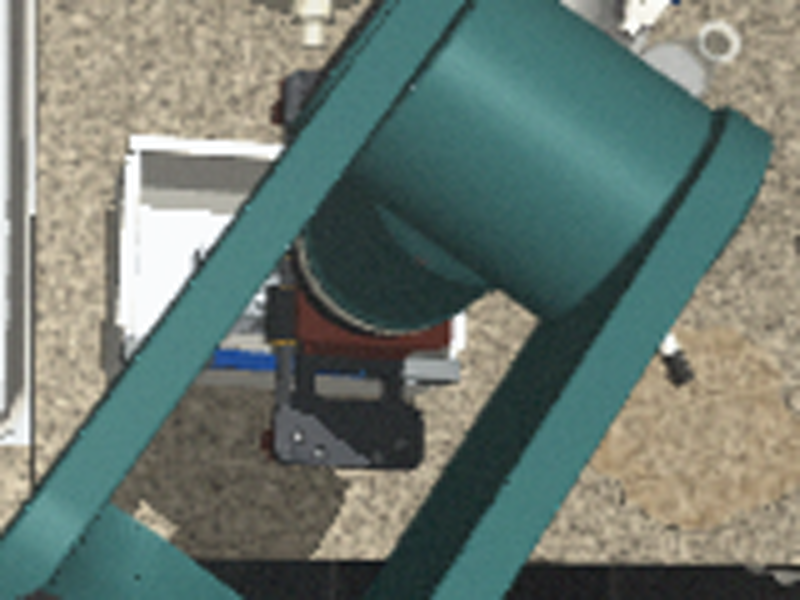

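The arm blocks the top view of the hook; only rail and tank corners show (crop row ~365). The scene camera sees the rack now, so I'll descend partway and look from there.

```bash

python3 -m pendant '-1 -0.3 0.1 2.5 0 0 0;-1 0 0 2.5 0 0 0;-1 0 0 1 0 0 0;-1 0 0 0 0 0 0;-1 0 0 0 0 0 0' >/dev/null
python3 st.py .505 -.286 .185 -2.6
python3 - <<'E'
from h import *
c=cam('scene'); cv2.imwrite('pics/s3.png',cv2.resize(c['image'][140:245,270:410],(800,600),interpolation=cv2.INTER_CUBIC)[:,:,::-1])
E
```

```text
pos [ 0.5063 -0.2866  0.2114] yawY -2.47 zaxis [ 0.0024 -0.0025 -1.    ] F [ 0.01 -0.63 -1.95] grip 0.0116 t 11.05
tool shift cm [ 0.06 -0.14  2.64]
tool turn [0.0025 0.0024 0.0023]
```

View pics/s3.png

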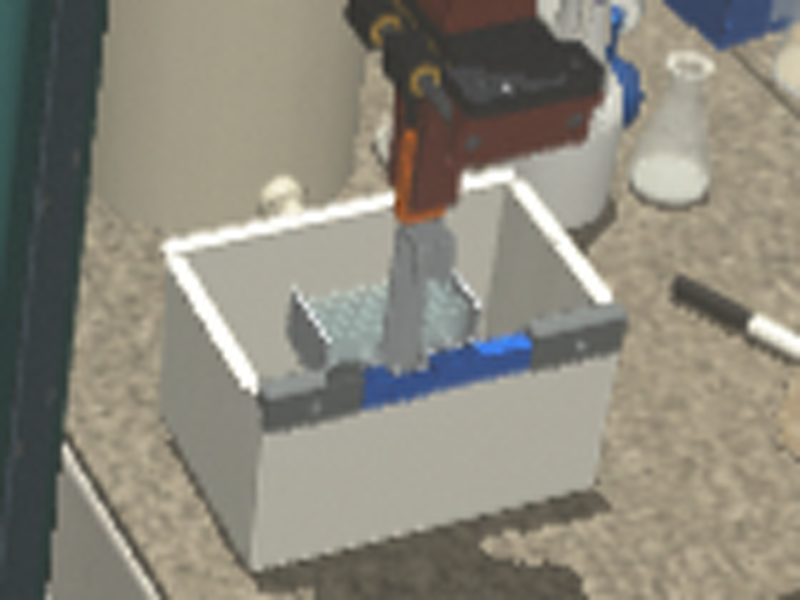

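The scene view is clear. The rack is over the tank interior with the lip above the blue rail, around crop (420,370). I'll measure the hook strip against the rail and notch in this one picture.

```bash
python3 - <<'E'
from h import *
np.set_printoptions(precision=4,suppress=True,linewidth=150)
c=cam('scene'); X=cloud(c); I=c['image'].astype(int)
m=np.zeros(I.shape[:2],bool); m[140:245,270:410]=1
bl=m&(I[...,2]>I[...,0]+50)
P=X[bl]; P=P[(P[:,2]>.085)&(P[:,2]<.13)&(P[:,0]<.55)]
for y in np.arange(-.352,-.254,.004):
    q=P[(P[:,1]>=y)&(P[:,1]<y+.004)]
    if len(q): print(round(y+.002,3),len(q),'zmax %.4f xmin %.4f xmax %.4f'%(q[:,2].max(),q[:,0].min(),q[:,0].max()))
a=m&(X[...,0]<.52)&(X[...,2]>.13)&(X[...,2]<.225)&(X[...,1]>-.33)&(X[...,1]<-.24)
for z in np.arange(.145,.225,.006):
    q=X[a&(X[...,2]>=z)&(X[...,2]<z+.006)]
    if len(q): print('hook z %.3f n%d y %.4f..%.4f x %.4f med %.4f max %.4f'%(z+.003,len(q),q[:,1].min(),q[:,1].max(),q[:,0].min(),np.median(q[:,0]),q[:,0].max()))
E
```

```text
-0.35 3 zmax 0.1059 xmin 0.4848 xmax 0.4885
-0.346 6 zmax 0.1186 xmin 0.4829 xmax 0.4927
-0.342 9 zmax 0.1191 xmin 0.4814 xmax 0.4906
-0.338 7 zmax 0.1189 xmin 0.4834 xmax 0.4940
-0.334 7 zmax 0.1180 xmin 0.4808 xmax 0.4919
-0.33 10 zmax 0.1190 xmin 0.4816 xmax 0.4937
-0.326 6 zmax 0.1179 xmin 0.4821 xmax 0.4923
-0.322 9 zmax 0.1186 xmin 0.4834 xmax 0.4961
-0.318 7 zmax 0.1185 xmin 0.4832 xmax 0.4928
-0.314 8 zmax 0.1172 xmin 0.4836 xmax 0.4974
-0.31 9 zmax 0.1177 xmin 0.4808 xmax 0.4959
-0.306 8 zmax 0.1173 xmin 0.4823 xmax 0.4930
-0.302 10 zmax 0.1184 xmin 0.4828 xmax 0.4986
-0.298 8 zmax 0.1145 xmin 0.4837 xmax 0.4962
-0.294 5 zmax 0.1101 xmin 0.4837 xmax 0.4927
-0.29 4 zmax 0.1075 xmin 0.4875 xmax 0.4946
-0.286 4 zmax 0.1065 xmin 0.4862 xmax 0.4947
-0.282 6 zmax 0.1095 xmin 0.4851 xmax 0.4905
-0.278 5 zmax 0.1068 xmin 0.4876 xmax 0.4941
-0.274 3 zmax 0.1140 xmin 0.4881 xmax 0.4915
-0.27 6 zmax 0.1172 xmin 0.4867 xmax 0.4988
-0.266 11 zmax 0.1184 xmin 0.4841 xmax 0.4967
-0.262 8 zmax 0.1167 xmin 0.4863 xmax 0.4949
hook z 0.148 n8 y -0.2946..-0.2763 x 0.5000 med 0.5020 max 0.5070
h
[... 164 characters left out ...]
55 x 0.4988 med 0.5033 max 0.5056
hook z 0.172 n7 y -0.2838..-0.2778 x 0.5004 med 0.5045 max 0.5076
hook z 0.178 n15 y -0.2945..-0.2751 x 0.4824 med 0.4843 max 0.5040
hook z 0.184 n20 y -0.2936..-0.2746 x 0.4807 med 0.4843 max 0.5058
hook z 0.190 n13 y -0.2945..-0.2763 x 0.4816 med 0.4841 max 0.5071
hook z 0.196 n28 y -0.2952..-0.2742 x 0.4783 med 0.4890 max 0.5013
hook z 0.202 n31 y -0.2979..-0.2738 x 0.4799 med 0.4948 max 0.5095
hook z 0.208 n4 y -0.2888..-0.2747 x 0.4967 med 0.5013 max 0.5063
hook z 0.214 n14 y -0.2965..-0.2738 x 0.4904 med 0.4938 max 0.5172
hook z 0.220 n22 y -0.2972..-0.2717 x 0.4863 med 0.4978 max 0.5200
hook z 0.226 n7 y -0.2952..-0.2718 x 0.4866 med 0.4899 max 0.4941
```

```bash
python3 - <<'E'
from h import *
np.set_printoptions(precision=4,suppress=True,linewidth=150)
Bs=[];Ls=[];Ts=[]
for k in range(3):
    c=cam('scene'); X=cloud(c); I=c['image'].astype(int)
    m=np.zeros(I.shape[:2],bool); m[140:245,270:410]=1
    P=X[m&(I[...,2]>I[...,0]+50)&(X[...,0]<.55)]; Bs.append(P[(P[:,2]>.085)&(P[:,2]<.11)]); Ts.append(P[(P[:,2]>.1145)&(P[:,2]<.125)])
    L=X[m&(X[...,0]<.492)&(X[...,2]>.177)&(X[...,2]<.195)&(X[...,1]>-.3)&(X[...,1]<-.27)]; Ls.append(L)
B=np.vstack(Bs);L=np.vstack(Ls);T=np.vstack(Ts)
f=np.polyfit(B[:,1],B[:,0],1); print('face slope deg',np.degrees(np.arctan(-f[0])),'x at -.286',np.polyval(f,-.286),'n',len(B),np.std(B[:,0]-np.polyval(f,B[:,1])))
print('lip',np.median(L,0),L.mean(0),len(L)); f=np.polyfit(T[:,1],T[:,0],1); print('top centre x',np.polyval(f,-.286),len(T))
E
python3 st.py .505 -.286 .185 -2.6
```

```text
face slope deg -3.4316518093659574 x at -.286 0.4884747961937952 n 229 0.0028445433068474027
lip [ 0.4843 -0.2845  0.1856] [ 0.4841 -0.2849  0.1859] 107
top centre x 0.48905412041093893 123
pos [ 0.5066 -0.2868  0.212 ] yawY -2.47 zaxis [ 0.0037 -0.0034 -1.    ] F [-0.03  0.54 -2.41] grip 0.0119 t 11.3
tool shift cm [ 0.08 -0.18  2.7 ]
tool turn [0.0039 0.0032 0.0023]
```

```bash

python3 -m pendant '-1 -0.1 -0.25 1 0.004 0.003 0;-1 0 0 1.2 0 0 0;-1 0 0 0.8 0 0 0;-1 0 0 0 0 0 0;-1 0 0 0 0 0 0' >/dev/null
python3 st.py .5045 -.2875 .16 -2.6
```

```text
pos [ 0.5039 -0.2879  0.1796] yawY -2.47 zaxis [-2.e-04 -3.e-04 -1.e+00] F [ 0.49 -0.31 -2.61] grip 0.0117 t 11.8
tool shift cm [0.04 0.06 1.96]
tool turn [-0.0001  0.0003  0.0023]
```

```bash

python3 -m pendant '-1 0.03 0.06 0.8 0 0 0;-1 0 0 0.5 0 0 0;-1 0 0 0.3 0 0 0;-1 0 0 0 0 0 0;-1 0 0 0 0 0 0' >/dev/null
python3 st.py .5045 -.2875 .15 -2.6
python3 - <<'E'
from h import *
c=cam('scene'); cv2.imwrite('pics/s4.png',cv2.resize(c['image'][160:235,290:390],(800,600),interpolation=cv2.INTER_CUBIC)[:,:,::-1])
X=cloud(c)
L=X[(X[...,0]<.492)&(X[...,2]>.135)&(X[...,2]<.160)&(X[...,1]>-.3)&(X[...,1]<-.27)]; print(np.median(L,0),len(L))
E
```

```text
pos [ 0.5048 -0.2877  0.1623] yawY -2.46 zaxis [ 1.e-04 -4.e-04 -1.e+00] F [-0.71  0.06 -2.06] grip 0.0119 t 12.3
tool shift cm [ 0.01 -0.03  1.23]
tool turn [0.0001 0.0004 0.0024]
[ 0.48258019 -0.2845978   0.14521848] 46
```

View pics/s4.png

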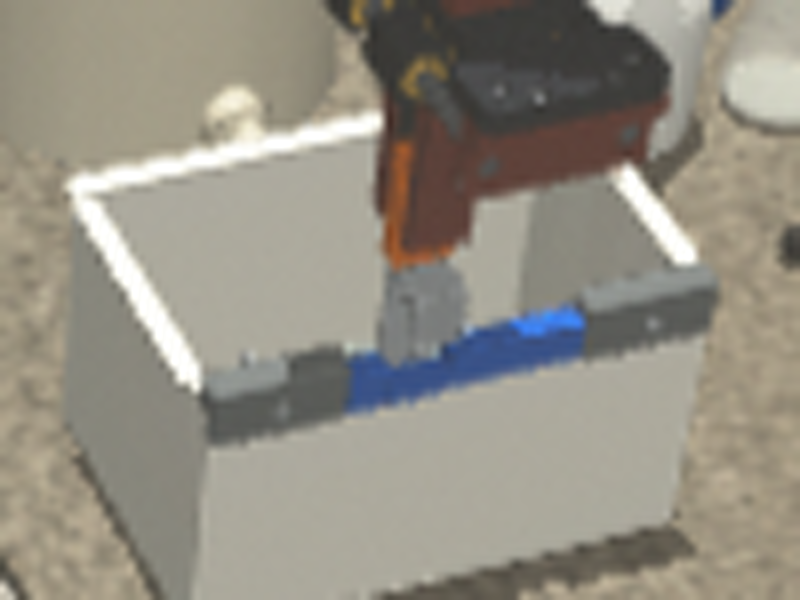

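The lip (crop (425,330)) sits just above the rail, over the notch and slightly outside the near face, as intended. I'll lower it gently and watch the force.

```bash

python3 -m pendant '-1 -0.05 -0.05 0.6 0 0 0;-1 0 0 0.3 0 0 0;-1 0 0 0 0 0 0' 
python3 -m pendant '-1 0 0 0.4 0 0 0;-1 0 0 0.3 0 0 0;-1 0 0 0 0 0 0' 
python3 st.py .5045 -.2885 .138 -2.6
```

```text
clock: 12.65
tool_pos: [0.5046, -0.2884, 0.1531]
tcp_rot: [0.722, 0.692, -0.0, 0.001]
ft_force: [-0.5, 0.3, -1.8]
grip_width: 0.0116
clock: 12.95
tool_pos: [0.5046, -0.2884, 0.1454]
tcp_rot: [0.722, 0.692, -0.0, 0.001]
ft_force: [-0.7, 0.3, -1.8]
grip_width: 0.0115
pos [ 0.5046 -0.2884  0.1454] yawY -2.46 zaxis [ 0.001 -0.001 -1.   ] F [-0.7   0.28 -1.83] grip 0.0115 t 12.95
tool shift cm [-0.01 -0.01  0.74]
tool turn [0.001  0.001  0.0024]
```

```bash

python3 -m pendant '-1 0 0 0.35 0 0 0;-1 0 0 0.1 0 0 0;-1 0 0 0 0 0 0' 
python3 -m pendant '-1 0 0 0.25 0 0 0;-1 0 0 0.1 0 0 0;-1 0 0 0 0 0 0' 
python3 -m pendant '-1 0 0 0.25 0 0 0;-1 0 0 0 0 0 0' 
python3 st.py .5045 -.2885 .1245 -2.6
```

```text
clock: 13.25
tool_pos: [0.5046, -0.2885, 0.1405]
tcp_rot: [0.722, 0.692, -0.0, 0.001]
ft_force: [0.0, 0.1, -1.7]
grip_width: 0.0117
clock: 13.55
tool_pos: [0.5047, -0.2885, 0.1368]
tcp_rot: [0.722, 0.692, 0.0, 0.001]
ft_force: [-0.2, 1.0, -1.7]
grip_width: 0.0123
clock: 13.75
tool_pos: [0.505, -0.2887, 0.1343]
tcp_rot: [0.722, 0.692, 0.0, 0.001]
ft_force: [0.2, 0.2, -2.4]
grip_width: 0.012
pos [ 0.505  -0.2887  0.1343] yawY -2.46 zaxis [ 0.0018 -0.0016 -1.    ] F [ 0.18  0.24 -2.4 ] grip 0.012 t 13.75
tool shift cm [ 0.02 -0.05  0.98]
tool turn [0.0018 0.0015 0.0024]
```

```bash

python3 -m pendant '-1 0.05 0 0.2 0.002 0.002 0;-1 0 0 0 0 0 0' 
python3 -m pendant '-1 0 0 0.15 0 0 0;-1 0 0 0 0 0 0' 
python3 st.py .5045 -.2885 .1245 -2.6
```

```text
clock: 13.95
tool_pos: [0.5051, -0.2882, 0.1326]
tcp_rot: [0.722, 0.692, 0.0, -0.0]
ft_force: [-0.2, 0.4, -2.4]
grip_width: 0.0117
clock: 14.15
tool_pos: [0.505, -0.288, 0.1307]
tcp_rot: [0.722, 0.692, 0.0, -0.0]
ft_force: [0.2, -0.3, -1.8]
grip_width: 0.0121
pos [ 0.505  -0.288   0.1307] yawY -2.46 zaxis [-4.e-04  9.e-04 -1.e+00] F [ 0.18 -0.34 -1.78] grip 0.0121 t 14.15
tool shift cm [-0.05 -0.05  0.62]
tool turn [-0.0004 -0.0009  0.0024]
```

No contact yet at hook z ≈ 0.111, which is below the rail top, so it's entering the notch.

```bash

python3 -m pendant '-1 0 0 0.2 0 0 0;-1 0 0 0 0 0 0' 
python3 -m pendant '-1 0 0 0.15 0 0 0;-1 0 0 0 0 0 0' 
python3 -m pendant '-1 0 0 0.12 0 0 0;-1 0 0 0 0 0 0' 
python3 st.py .505 -.288 .1245 -2.6
```

```text
clock: 14.35
tool_pos: [0.5049, -0.288, 0.1283]
tcp_rot: [0.722, 0.692, 0.0, -0.001]
ft_force: [1.0, 0.1, -2.6]
grip_width: 0.012
clock: 14.55
tool_pos: [0.5048, -0.288, 0.1266]
tcp_rot: [0.722, 0.692, 0.0, -0.001]
ft_force: [0.3, 0.3, -2.5]
grip_width: 0.0117
clock: 14.75
tool_pos: [0.5048, -0.288, 0.1252]
tcp_rot: [0.722, 0.692, 0.0, -0.001]
ft_force: [-0.8, 0.5, -2.2]
grip_width: 0.0116
pos [ 0.5048 -0.288   0.1252] yawY -2.46 zaxis [-7.e-04  1.e-03 -1.e+00] F [-0.78  0.48 -2.15] grip 0.0116 t 14.75
tool shift cm [0.   0.02 0.07]
tool turn [-0.0007 -0.001   0.0024]
```

```bash

python3 -m pendant '-1 0 0 0.1 0 0 0;-1 0 0 0 0 0 0' 
python3 -m pendant '-1 0 0 0.1 0 0 0;-1 0 0 0 0 0 0' 
python3 st.py .505 -.288 .1245 -2.6
```

```text
clock: 14.95
tool_pos: [0.505, -0.2881, 0.1244]
tcp_rot: [0.722, 0.692, 0.0, -0.0]
ft_force: [0.2, 0.0, -2.7]
grip_width: 0.012
clock: 15.15
tool_pos: [0.5051, -0.2881, 0.1245]
tcp_rot: [0.722, 0.692, 0.0, -0.0]
ft_force: [-1.1, 0.5, -1.5]
grip_width: 0.0119
pos [ 0.5051 -0.2881  0.1245] yawY -2.46 zaxis [ 0.e+00  5.e-04 -1.e+00] F [-1.08  0.51 -1.5 ] grip 0.0119 t 15.15
tool shift cm [ 0.01 -0.01  0.  ]
tool turn [-0.     -0.0005  0.0024]
```

```bash

python3 -m pendant '-1 0 0 0.1 0 0 0;-1 0 0 0 0 0 0' 
python3 -m pendant '-0.8 0 0 0 0 0 0;-0.75 0 0 0 0 0 0;-0.7 0 0 0 0 0 0;-0.65 0 0 0 0 0 0;-0.6 0 0 0 0 0 0' 
python3 st.py .505 -.288 .2 -2.6
python3 - <<'E'
from h import *
c=cam('scene'); cv2.imwrite('pics/s5.png',cv2.resize(c['image'][160:235,290:390],(800,600),interpolation=cv2.INTER_CUBIC)[:,:,::-1])
E
```

```text
clock: 15.35
tool_pos: [0.5052, -0.2882, 0.1244]
tcp_rot: [0.722, 0.692, 0.0, 0.0]
ft_force: [-0.2, 0.1, -1.8]
grip_width: 0.0118
clock: 15.85
tool_pos: [0.5063, -0.2887, 0.1244]
tcp_rot: [0.722, 0.692, 0.001, 0.001]
ft_force: [-0.2, 0.2, -0.5]
grip_width: 0.0172
pos [ 0.5063 -0.2887  0.1244] yawY -2.46 zaxis [ 2.4e-03 -8.0e-04 -1.0e+00] F [-0.21  0.25 -0.46] grip 0.0172 t 15.85
tool shift cm [ 0.06 -0.11 -7.56]
tool turn [0.0024 0.0007 0.0024]
```

View pics/s5.png

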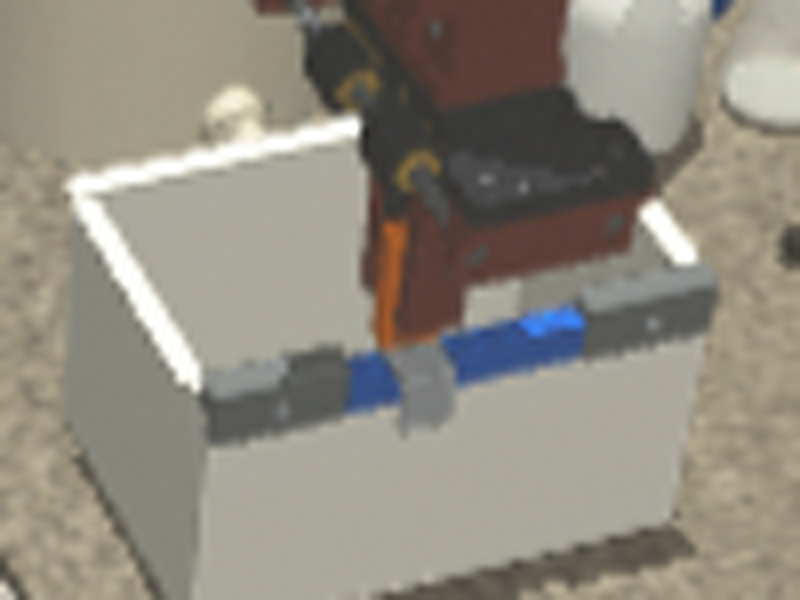

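The hook is fully down in the notch: the lip is outside at crop (425,390) and its top is about level with the blue rail. The wrist force now shows the weight is off the gripper. I'll open wider and lift straight up.

```bash

python3 -m pendant '-0.3 0 0 0 0.002 0 0;-0.2 0 0 0 0 0 0;-0.2 0 0 0 0 0 0' 
python3 st.py .505 -.288 .2 -2.6
python3 -m pendant '-0.2 0 0 -0.5 0 0 0;-0.2 0 0 -1.5 0 0 0;-0.2 0 0 -2.5 0 0 0;-0.2 0 0 -4 0 0 0;-0.2 0 0 -4 0 0 0' 
python3 -m pendant '-0.2 0 0 -3 0 0 0;-0.2 0 0 -1 0 0 0;-0.2 0 0 0 0 0 0;-0.2 0 0 0 0 0 0;-0.2 0 0 0 0 0 0'
python3 - <<'E'
from h import *
np.set_printoptions(precision=4,suppress=True)
c=cam('scene'); cv2.imwrite('pics/s6.png',cv2.resize(c['image'][155:245,280:400],(800,600),interpolation=cv2.INTER_CUBIC)[:,:,::-1])
for th in ['rack_grip','rack_hook','rail_mid']:
  for m in arm.mark_of('scene',th)[:1]: print(th,m['score'],w(c,m['pixel']))
X=cloud(c); m=(X[...,0]<.491)&(X[...,0]>.47)&(X[...,2]>.08)&(X[...,2]<.125)&(X[...,1]>-.298)&(X[...,1]<-.272)&(abs(c['image'][...,2].astype(int)-c['image'][...,0])<30)
L=X[m]; print(len(L),np.median(L,0),L.max(0))
E
```

```text
clock: 16.2
tool_pos: [0.5062, -0.2889, 0.1244]
tcp_rot: [0.722, 0.692, -0.0, 0.0]
ft_force: [-0.2, -0.2, 0.3]
grip_width: 0.0342
pos [ 0.5062 -0.2889  0.1244] yawY -2.47 zaxis [ 1.e-04 -1.e-03 -1.e+00] F [-0.17 -0.21  0.29] grip 0.0342 t 16.2
tool shift cm [ 0.08 -0.12 -7.56]
tool turn [0.0002 0.0009 0.0023]
clock: 16.7
tool_pos: [0.5024, -0.2861, 0.2479]
tcp_rot: [0.722, 0.692, -0.002, -0.006]
ft_force: [0.7, 0.2, 0.1]
grip_width: 0.0353
clock: 17.2
tool_pos: [0.504, -0.2873, 0.2937]
tcp_rot: [0.722, 0.692, -0.001, -0.003]
ft_force: [-0.4, 0.4, 0.7]
grip_width: 0.0352
rack_grip 0.76 [ 0.4988 -0.2868  0.1486]
rail_mid 0.6 [ 0.4983 -0.3004  0.1161]
71 [ 0.483  -0.2853  0.1011] [ 0.4904 -0.2732  0.116 ]
```

View pics/s6.png

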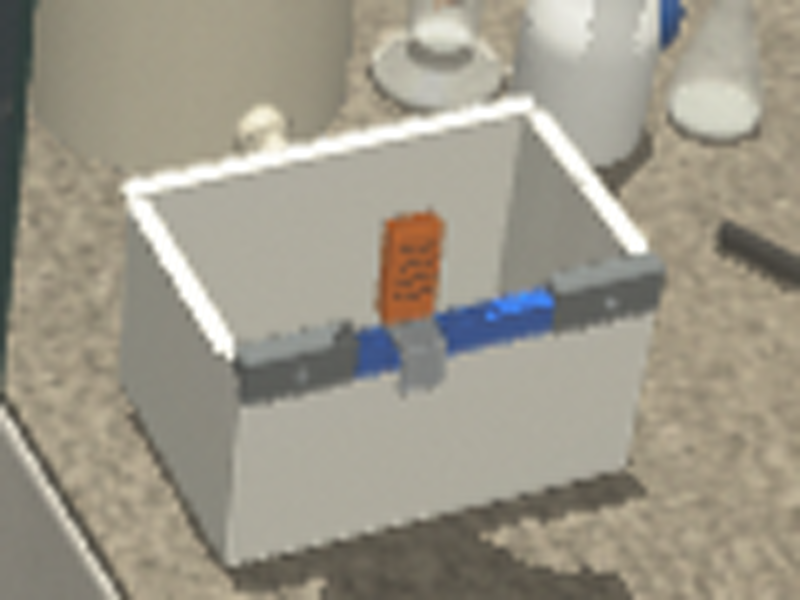

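The rack hangs alone, with the orange tab upright (crop (410,270)) and the hook in the notch. I'll do a quick check of tilt and stillness, then hand in.

```bash
python3 - <<'E'
from h import *
for k in range(3):
    c=cam('scene'); X=cloud(c); I=c['image'].astype(int)
    m=(I[...,0]>I[...,2]+80)&(X[...,0]<.54)&(X[...,0]>.47)&(X[...,1]>-.32)&(X[...,1]<-.25)&(X[...,2]>.11)&(X[...,2]<.158)
    P=X[m]; f=np.polyfit(P[:,2],P[:,0],1); g=np.polyfit(P[:,2],P[:,1],1)
    print(len(P),P.mean(0).round(4),'lean deg x %.1f y %.1f'%tuple(np.degrees(np.arctan([f[0],g[0]]))))
print(arm.hand_in())
E
```

```text
83 [ 0.5005 -0.2855  0.137 ] lean deg x 4.0 y -0.9
79 [ 0.4998 -0.2851  0.1362] lean deg x 3.0 y -1.5
84 [ 0.5007 -0.2853  0.1368] lean deg x 3.8 y 0.5
the job is handed in; nothing more can be done
None
```

The rack hangs by its hook in the rail's notch, released and upright, and the job is handed in; no verdict is reported.

- **How it went:** I gripped the rack by its orange tab and carried it over the tank. I located the notch by sight in both cameras, at about +18 mm in tank y. The hook then went straight down into it, so I did not need to slide it along the rail.
- **Seating:** The hook met its support at a height of about 0.105 m, which is the expected notch floor. No knock showed in the force readings, and I pressed with only about 1 N.
- **Last checks:** After I let go, the tab was at about z 0.137 m and leaned 3–4°. Its position was steady to within 1 mm over three pictures. The gripper was clear at z 0.29 m, and the clock stood at about 17 s.
- **What disagreed:** The two cameras differed by about 2–3 mm on the rail's x position, so I aimed between them. After release, the network did not report `rack_hook` in the scene picture, so I checked the hook with the depth data and by eye instead. I did not measure the other items again at the end, but nothing touched them on the way.

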